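# Screw the wing lid onto the airbrush cleaning pot

## Robot

A 6-joint arm with a two-finger parallel gripper is mounted at the origin on the work surface. World frame = base frame: x ahead of the robot, y to its left, z up, the work surface at z = 0. Lengths are in mm, angles in rad, forces in N, time in s.
With the tool pointing down it reaches from about 400 to 825 mm from the base axis. Payload 7 kg.
Tool frame: the origin (TCP) lies at the centre of the arm's flange, where the gripper is bolted on; the fingertips stand 178 mm ahead of it and the grasp point (between the pads) lies 159 mm ahead of it; z points along the fingers, y is the line along which they close (so a half turn about z gives the same grasp; the last joint's range is limited). The gripper opens to 88 mm and grips with 3 to 60 N. Pads are 19 mm wide; open, the fingers measure 130 mm over their backs; the gripper's body (78 mm by 193 mm) begins 47 mm behind the grasp point.
Start: joints at [-0.836, 0.359, 0.012, 0, -1.224, -0.288], TCP at [291.627, -608.728, 404.661] pointing down, gripper open.
Joint ranges: [-3.07, 3.07], [-1.43, 2.12], [-1.02, 1.25], [-3.03, 1.67], [-3.05, -0], [-3.03, 3.03]. Speed limits (rad/s): [2.39, 2.39, 3.01, 3.14, 3.14, 3.14].

## Interface

Orientations are given as a unit quaternion [x, y, z, w].
In Python, from bench import manip gives the robot as it stands.
- The arm moves only by the shell command python3 -m creep 'ROWS'. ROWS is JSON, a list of rows, each an object with "delta_pos": the shift along the tool's x, y, z in mm, a list of three; "yaw": the turn about the tool's z in rad; "claw": the finger opening in mm, from 0 to 87.6. A call has exactly 8 rows; each row is the pose to reach, as a shift and turn from the pose commanded when the call began, along the tool's axes at that moment; what a row does not reach only later rows make up. A row lasts 1/8 s, in which the tool goes at most 62.5 mm and 10.7 degrees, less where a joint would pass 70% of its speed; a pose out of reach is approached as far as the arm can. A call with a gripper value outside its range is refused whole. The fingers move at their own pace and stop on an object; the grip force is fixed at half the most. Time passes only in rows, so rows that repeat a pose let the fingers close, or fill a call up. It gives the time, the measured TCP pose, the force, the opening and the grip force at its end, in the units of the state.
- manip.state(): the state, without advancing time (a new reading comes with each control period).
- manip.snapshot(name): name is "scene" or "side" or "wrist"; returns a dict with "image" (420x560x3 uint8, blue, green, red), "range_z" (420x560 float32, mm along the optical axis (not along the pixel's ray), 0 where there is no reading), "fx", "fy", "cx", "cy" (pixels), "rvec" (rotation vector, rad) and "tvec" (3), from world to camera coordinates, as OpenCV has them. Camera axes: x right, y down, z forward; pixel columns grow to the right and rows downward; lengths in mm; the calibration is good to about 2 mm. The wrist camera is an equidistant fisheye: a pixel r from the principal point sees the ray r / f radians off the axis. A picture is of the moment at which its call begins.
- manip.hand_in(): hands the job in; it is judged then, once.
The state is a dict: "time_s": time; "joint_positions": joint angles; "dq": joint speeds; "joint_efforts": joint torques, N m; "eef_pos": TCP position; "tcp_rot": TCP orientation; "ft_force": force on the tool from outside, world axes, zero at the start; "ft_torque": the same for the moment, N m; "opening": opening from 0.0 (shut) to 1.0 (fully open); "grip_force": force on a finger pad.
Only numpy, scipy, OpenCV 4.12 (cv2) and the standard library are available. Lean on these libraries where they do the work, as an engineer would, in place of code of your own. Each camera call takes 0.05 s, during which the arm holds its last target. There are 200 camera calls.

## Task

Pick up the black wing lid and set it upright on the neck of the glass cleaning pot. With a light push turn it backward (anticlockwise seen from above) until you feel it drop past the thread starts, then turn it forward (clockwise) and run it on until it is fully home against its stops, and let go. Never force it or bear down hard on the pot, and leave the bottle and the paint jars where they are.

Things in the scene. Friction and masses are not known exactly. Their poses are not given: they have to be found in the camera images.
- lid: Loose black plastic screw lid, about 0.09 kg, standing skirt down on the tray. Origin: centre of the skirt's lower rim, z up. Skirt 64 mm in diameter (66 over ribs), 57 mm inside, hollow below, closed by a flat plate 24 to 28 mm above the origin. One straight wing stands on the plate.
- lid_wing (a point): Middle of the lid's wing, 44 mm above the lid's origin. The wing is the grip: 50 mm long along x, 12 mm thick along y, from 28 to 56 mm above the lid's origin.
- lid_lugs (a point): Centre of the lid at lug height, 2.5 mm above its origin. Inside the skirt four lugs, 90 degrees apart, 4.5 mm wide (10 degrees), 3 mm high (1 to 4 mm above the lid's origin), stick inward to a radius of 23.5 mm. Their angle to the wing is not given. A push of about 5 N is enough to feel them drop.
- pot: Fixed round glass cleaning pot, 101 mm in diameter, on the tray. Origin: centre of its underside, z up. Shoulder 62 mm up; on it the grey plastic neck, 44 mm in diameter, to 79.5 mm, then a cone narrowing to 34 mm at 86 mm up. The pot does not turn or slide.
- pot_seal (a point): Top centre of the spring-loaded rubber seal disc (24 mm in diameter) on the neck, 91.5 mm above the pot's origin while free. It gives 1.2 N per mm after a first 1.4 N, up to 6 mm. The lid's plate lies on it once the lugs have dropped: lid origin then 67.5 mm above the pot's.
- pot_ribs (a point): Neck axis at the rib tops, 77.5 mm above the pot's origin. Four equal thread ribs 90 degrees apart, out to 54 mm diameter, flat on top; a gap of 17 degrees between one rib's start (anticlockwise end) and the next one's stop bar lets a lug through. Their angle about the neck differs each time and the pot's pose does not tell it. Lid origin 76.5 mm above the pot's with lugs on the ribs.
- pot_stops (a point): Neck axis at the stop bars' tops, 79.5 mm above the pot's origin. At each rib's clockwise end an upright bar (6 degrees wide) from 65 to 79.5 mm stops the lugs above and below the rib. Lugs landing on bars (lid origin 78.5 mm above the pot's) step down 2 mm onto the ribs when turned back: not yet the drop. The drop is 9 mm more and comes within 85 degrees.
- pot_home (a point): Neck axis, 65.3 mm above the pot's origin: the lid's origin lies here when screwed home. From the drop that is about 65 to 78 degrees clockwise: the ribs' undersides fall 4.5 mm over 67 degrees (start 73.5, end 69 mm up) and draw the lid down, against friction and the seal, till the lugs meet the stop bars. Turning takes under 0.15 N m; 0.2 N m more means the stops.
- thinner: Bystander: pale clear bottle with white cap, 54 mm in diameter, 115 mm high. Origin: centre of its underside.
- jar_a: Bystander: small paint jar with white cap, 40 mm in diameter, 44 mm high. Origin: centre of its underside.
- jar_b: Bystander: small paint jar with grey cap, 40 mm in diameter, 44 mm high. Origin: centre of its underside.

How it is judged:
By the outcome, as a careful person would: the job done as asked, in the order asked, and still so for the second after the job is handed in, with the robot touching nothing.
It also fails if it takes over 72 s, if anything falls off the work surface, if the arm or the gripper's body presses on something with over 40 N, if the wrist force passes 120 N, or if a joint passes its speed limit or range.

## Working session

There is one attempt and no reset: what is moved stays moved. The work goes in short steps, Python scripts to look and compute and a shell command to move; the robot and the scene stay as the last step left them, time stands still between calls to the robot, and variables do not carry over. Pictures are saved under pics/ and viewed, at most 10 in all, crops included, and the job is handed in when it is done.

```bash
mkdir -p pics; python3 - <<'E'
from bench import manip
import cv2,numpy as np,pickle
s=manip.state();print({k:np.round(v,3).tolist() for k,v in s.items()})
for n in("scene","side"):
    d=manip.snapshot(n);pickle.dump(d,open(n+'.pkl','wb'));cv2.imwrite(f'pics/{n}0.png',d['image']);print(n,d['fx'],d['cx'],d['cy'],d['rvec'],d['tvec'])
E
```

```text
{'time_s': 0.0, 'joint_positions': [-0.836, 0.359, 0.011, -0.0, -1.224, -0.288], 'dq': [0.001, -0.001, -0.001, 0.0, -0.001, -0.001], 'joint_efforts': [0.0, -58.272, 29.307, 6.997, 0.007, -0.0], 'eef_pos': [291.58, -608.566, 403.711], 'tcp_rot': [-0.221, 0.975, 0.001, -0.0], 'ft_force': [0.104, 0.481, -0.514], 'ft_torque': [-0.077, -0.01, 0.021], 'grip_force': 0.0, 'opening': 1.003}
scene 440.0258713166983 279.22874139853417 212.72790251114805 [ 1.23786376  2.14353659 -1.03623018] [ 292.00234043 -253.69700496 1332.77600689]
side 386.8797280357555 273.1459584858099 211.95326107225378 [ 0.4587666  -2.75138854  1.15364894] [603.30882166 198.45183512 728.02926937]
```

View pics/scene0.png

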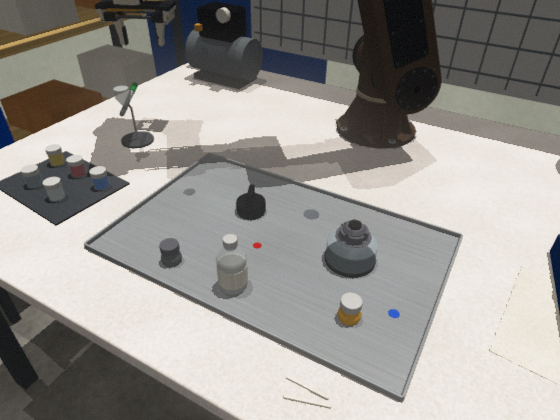

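View pics/side0.png

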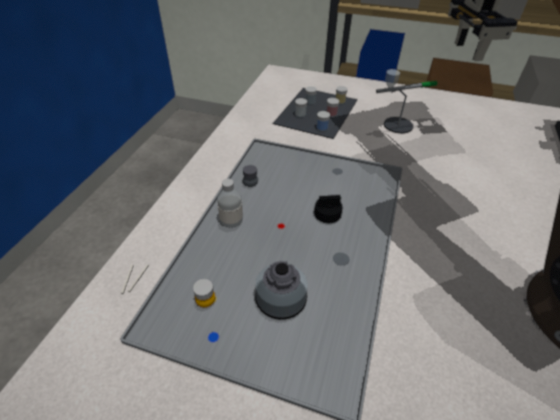

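Scene: lid at (251,205), with its wing at about (252,190). Pot at (351,250), neck at (355,230). Bottle (232,270), jars at (170,252) and (350,308). Side: lid (328,208), pot (281,290), neck (283,272).

```bash
cat > h.py <<'E'
import cv2,numpy as np,pickle
def cloud(d):
    h,w=d['range_z'].shape;u,v=np.meshgrid(np.arange(w),np.arange(h));z=d['range_z'].astype(float)
    c=np.stack([(u-d['cx'])/d['fx']*z,(v-d['cy'])/d['fy']*z,z],-1)
    R=cv2.Rodrigues(np.array(d['rvec'],float))[0]
    p=(c-np.array(d['tvec']).ravel())@R; p[z<=0]=np.nan
    return p
E
python3 - <<'E'
from h import *
for n,cr in(("scene",{'lid':(225,165,280,225),'pot':(320,210,385,280),'bot':(210,230,250,295),'ja':(335,290,367,330),'jb':(155,235,185,268)}),("side",{'lid':(305,185,350,228),'pot':(250,255,315,320),'bot':(213,175,248,228),'ja':(190,277,220,310),'jb':(240,162,262,188)})):
    d=pickle.load(open(n+'.pkl','rb'));P=cloud(d)
    for k,(a,b,c,e) in cr.items():
        q=P[b:e,a:c].reshape(-1,3);q=q[np.isfinite(q[:,0])];z0=np.percentile(q[:,2],3)
        q=q[(q[:,2]>z0+12)]
        print(n,k,'z0',z0.round(1),'top',np.percentile(q[:,2],99).round(1),'n',len(q),'mid',((q.min(0)+q.max(0))/2).round(0),'ext',np.ptp(q,0).round(0))
        if k=='lid':
            w=q[q[:,2]>z0+36]; (cx,cy),sz,an=cv2.minAreaRect(w[:,:2].astype(np.float32));print(' wing',len(w),cx,cy,sz,an,w.mean(0))
        if k=='pot':
            for lo,hi in((64,78),(78,87),(87,95)):
                w=q[(q[:,2]>lo+z0)&(q[:,2]<hi+z0)]; print('  ',lo,len(w),w.mean(0).round(1),((w.min(0)+w.max(0))/2).round(1),np.ptp(w,0).round(0))
A=pickle.load(open('scene.pkl','rb'))['image'][165:225,215:290];B=pickle.load(open('side.pkl','rb'))['image'][180:230,295:360]
cv2.imwrite('pics/c.png',np.hstack([cv2.resize(A,(400,320),interpolation=2),cv2.resize(B,(400,320),interpolation=2)]))
E
```

```text
scene lid z0 1.3 top 61.8 n 683 mid [ 481. -140.   38.] ext [185. 140.  50.]
 wing 143 538.4447631835938 -101.8502426147461 (52.310829162597656, 15.666733741760254) 23.37127685546875 [545.62597828 -99.14726305  53.90435583]
scene pot z0 3.1 top 96.6 n 2133 mid [581. 150.  57.] ext [83. 98. 83.]
   64 220 [587.6 155.2  71.8] [578.  149.   74.1] [60. 65. 14.]
   78 256 [582.8 152.4  85.2] [574.1 149.4  85.6] [49. 54.  9.]
   87 151 [575.2 150.6  94.1] [574.6 149.1  94. ] [30. 33.  8.]
scene bot z0 3.1 top 120.3 n 1405 mid [750.  -9.  68.] ext [ 50.  51. 106.]
scene ja z0 3.0 top 50.4 n 594 mid [709. 204.  33.] ext [38. 39. 36.]
scene jb z0 2.9 top 50.3 n 461 mid [ 755. -150.   33.] ext [37. 38. 36.]
side lid z0 2.7 top 62.2 n 618 mid [536. -97.  39.] ext [65. 53. 48.]
 wing 230 536.5894775390625 -102.17920684814453 (49.676795959472656, 14.683592796325684) 23.91338539123535 [ 536.11308871 -100.08182529   52.96975494]
side pot z0 3.0 top 96.9 n 2292 mid [570. 153.  57.] ext [97. 94. 84.]
   64 225 [565.8 164.6  71.7] [570.2 153.6  74. ] [69. 64. 14.]
   78 312 [568.7 156.   84.8] [570.1 150.1  85.5] [53. 55.  9.]
   87 220 [569.3 152.8  93.8] [569.5 150.9  94. ] [35. 34.  8.]
side bot z0 0.1 top 120.6 n 995 mid [764. -67.  67.] ext [ 94. 167. 109.]
side ja z0 2.7 top 50.3 n 471 mid [705. 205.  33.] ext [38. 37. 36.]
side jb z0 3.0 top 50.4 n 256 mid [ 750. -151.   34.] ext [37. 38. 37.]
```

View pics/c.png

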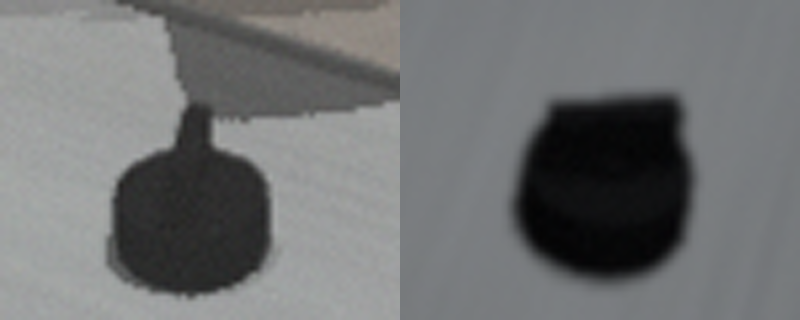

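The lid wing is at about (537.5,-102), with its long axis about 23.6° from world x. The pot axis is at about (572,150) and the base level is z≈4.5. The crop shows the wing edge-on at (195,125) in the scene half and lengthwise at (615,105) in the side half, which agrees. The tool is already nearly aligned with the wing, so I'll move above the lid.

```bash
python3 -m creep '[{"delta_pos":[-40,32,5],"yaw":0.033,"claw":70},{"delta_pos":[-85,68,20],"yaw":0.033,"claw":70},{"delta_pos":[-130,104,30],"yaw":0.033,"claw":70},{"delta_pos":[-175,140,40],"yaw":0.033,"claw":70},{"delta_pos":[-220,175,50],"yaw":0.033,"claw":70},{"delta_pos":[-265,211,60],"yaw":0.033,"claw":70},{"delta_pos":[-310,247,70],"yaw":0.033,"claw":70},{"delta_pos":[-350,279,80],"yaw":0.033,"claw":70}]'; python3 -c "
from bench import manip
s=manip.state();print(s['eef_pos'],s['tcp_rot'],s['joint_positions'])"
```

```text
time_s: 1.1
eef_pos: [487.2, -203.9, 324.3]
tcp_rot: [-0.206, 0.979, 0.0, 0.0]
ft_force: [0.3, -1.3, -0.8]
opening: 0.798
grip_force: 0.0
[ 487.1921565  -203.93799693  324.32858446] [-2.05668353e-01  9.78621749e-01  2.93241119e-05  1.22217546e-05] [-2.48136036e-02  1.87461892e-01 -4.22530882e-01 -7.64923872e-05
 -9.60793248e-01 -1.13164568e+00]
```

```bash
python3 -m creep '[{"delta_pos":[-20,16,0],"yaw":0,"claw":50},{"delta_pos":[-42,35,0],"yaw":0,"claw":50},{"delta_pos":[-65,54,5],"yaw":0,"claw":50},{"delta_pos":[-80,66,10],"yaw":0,"claw":50},{"delta_pos":[-87,73,15],"yaw":0,"claw":50},{"delta_pos":[-87,73,20],"yaw":0,"claw":50},{"delta_pos":[-87,73,20],"yaw":0,"claw":50},{"delta_pos":[-87,73,20],"yaw":0,"claw":50}]'; python3 - <<'E'
from h import *
from bench import manip
s=manip.state();print(s['tcp_rot'],s['joint_positions'])
d=manip.snapshot('wrist');pickle.dump(d,open('wrist.pkl','wb'));cv2.imwrite('pics/w1.png',d['image'])
d=manip.snapshot('side');pickle.dump(d,open('side.pkl','wb'))
d=manip.snapshot('scene');pickle.dump(d,open('scene.pkl','wb'))
E
```

```text
time_s: 2.1
eef_pos: [536.8, -104.7, 304.8]
tcp_rot: [-0.205, 0.979, -0.0, 0.0]
ft_force: [0.5, 0.2, 0.5]
opening: 0.569
grip_force: 0.0
[-2.05007798e-01  9.78760339e-01 -3.18401176e-05  8.22483114e-06] [ 1.65682919e-01  2.37810439e-01 -4.07291302e-01  7.87914328e-05
 -9.25675556e-01 -1.32358327e+00]
```

View pics/w1.png

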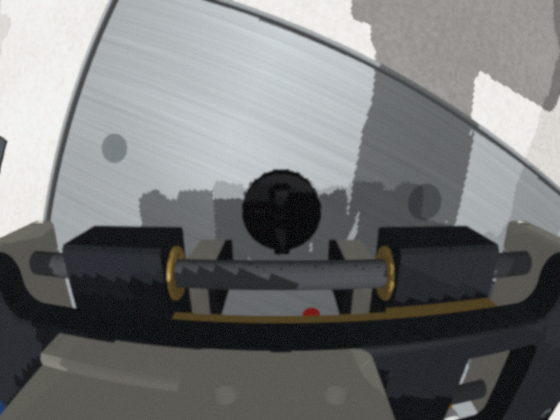

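The wing runs vertically at u≈282 between the fingers (pads at about 200-230 and 335-360), so yaw and y look aligned. I'll get numbers from the fisheye depth image.

```bash
cat >> h.py <<'E'
def fcloud(d):
    h,w=d['range_z'].shape;u,v=np.meshgrid(np.arange(w),np.arange(h));z=d['range_z'].astype(float)
    a=(u-d['cx'])/d['fx'];b=(v-d['cy'])/d['fy'];t=np.hypot(a,b)+1e-9
    k=np.tan(t)/t
    c=np.stack([a*k*z,b*k*z,z],-1);R=cv2.Rodrigues(np.array(d['rvec'],float))[0]
    p=(c-np.array(d['tvec']).ravel())@R; p[z<=0]=np.nan
    return p
E
python3 - <<'E'
from h import *
P=fcloud(pickle.load(open('wrist.pkl','rb')))[165:252,235:330].reshape(-1,3)
P=P[np.isfinite(P[:,0])]
print('tray',np.percentile(P[:,2],5))
for lo,hi in((50,72),(22,38)):
    w=P[(P[:,2]>lo)&(P[:,2]<hi)];print(lo,len(w),np.median(w,0),w.min(0),w.max(0),cv2.minAreaRect(w[:,:2].astype(np.float32)),'circ',cv2.minEnclosingCircle(w[:,:2].astype(np.float32)))
w=P[(P[:,2]>57)];e=np.linalg.eigh(np.cov(w[:,:2].T))[1][:,1];print(np.degrees(np.arctan2(e[1],e[0])))
E
```

```text
tray 2.5399216683348795
50 1039 [ 533.03566743 -104.60998333   59.17243601] [ 511.38241253 -118.09150468   50.31897637] [558.60540019 -89.29119942  61.38578934] ((534.59912109375, -104.16309356689453), (47.67268371582031, 11.473872184753418), 23.975479125976562) circ ((534.8868408203125, -104.1490249633789), 24.1731014251709)
22 3800 [ 532.96391547 -106.48024683   31.34603894] [ 502.60573427 -136.24902585   22.04447557] [567.98683267 -71.62404875  37.93343189] ((535.4714965820312, -103.95681762695312), (64.29960632324219, 64.71953582763672), 24.892911911010742) circ ((535.4735107421875, -103.73491668701172), 32.91383743286133)
-156.83166386032389
```

```bash
python3 -m creep '[{"delta_pos":[1,1,20],"yaw":0,"claw":45},{"delta_pos":[1,1,45],"yaw":0,"claw":40},{"delta_pos":[1,1,65],"yaw":0,"claw":40},{"delta_pos":[1,1,80],"yaw":0,"claw":40},{"delta_pos":[1,1,88],"yaw":0,"claw":40},{"delta_pos":[1,1,91],"yaw":0,"claw":40},{"delta_pos":[1,1,91],"yaw":0,"claw":40},{"delta_pos":[1,1,91],"yaw":0,"claw":40}]'
python3 -m creep '[{"delta_pos":[0,0,0],"yaw":0,"claw":20},{"delta_pos":[0,0,0],"yaw":0,"claw":12},{"delta_pos":[0,0,0],"yaw":0,"claw":6},{"delta_pos":[0,0,0],"yaw":0,"claw":4},{"delta_pos":[0,0,0],"yaw":0,"claw":4},{"delta_pos":[0,0,0],"yaw":0,"claw":4},{"delta_pos":[0,0,0],"yaw":0,"claw":4},{"delta_pos":[0,0,0],"yaw":0,"claw":4}]'
```

```text
time_s: 3.25
eef_pos: [535.9, -103.5, 214.2]
tcp_rot: [-0.205, 0.979, -0.0, 0.001]
ft_force: [0.6, -0.1, -0.3]
opening: 0.454
grip_force: 0.0
time_s: 4.25
eef_pos: [535.7, -103.5, 213.7]
tcp_rot: [-0.205, 0.979, -0.0, 0.0]
ft_force: [-0.1, -0.2, 2.9]
opening: 0.135
grip_force: 30.0
```

```bash
python3 -m creep '[{"delta_pos":[0,0,-10],"yaw":0,"claw":4},{"delta_pos":[0,0,-30],"yaw":0,"claw":4},{"delta_pos":[0,0,-55],"yaw":0,"claw":4},{"delta_pos":[0,0,-80],"yaw":0,"claw":4},{"delta_pos":[0,0,-100],"yaw":0,"claw":4},{"delta_pos":[0,0,-113],"yaw":0,"claw":4},{"delta_pos":[0,0,-120],"yaw":0,"claw":4},{"delta_pos":[0,0,-120],"yaw":0,"claw":4}]'
python3 -m creep '[{"delta_pos":[-15,15,0],"yaw":0,"claw":4},{"delta_pos":[-45,47,0],"yaw":0,"claw":4},{"delta_pos":[-80,85,0],"yaw":0,"claw":4},{"delta_pos":[-120,127,0],"yaw":0,"claw":4},{"delta_pos":[-155,165,0],"yaw":0,"claw":4},{"delta_pos":[-185,196,0],"yaw":0,"claw":4},{"delta_pos":[-200,212,0],"yaw":0,"claw":4},{"delta_pos":[-205,217,0],"yaw":0,"claw":4}]'
python3 - <<'E'
from h import *
from bench import manip
s=manip.state();print(s['tcp_rot'],s['joint_positions'])
d=manip.snapshot('wrist');pickle.dump(d,open('wrist.pkl','wb'));cv2.imwrite('pics/w2.png',d['image'])
E
```

```text
time_s: 5.25
eef_pos: [535.7, -103.5, 333.7]
tcp_rot: [-0.205, 0.979, 0.0, 0.0]
ft_force: [0.9, 0.0, -0.6]
opening: 0.135
grip_force: 30.0
time_s: 6.25
eef_pos: [636.2, 179.2, 332.5]
tcp_rot: [-0.206, 0.979, -0.0, -0.001]
ft_force: [-1.2, -0.8, -1.0]
opening: 0.133
grip_force: 30.0
[-2.06093928e-01  9.78531868e-01 -2.29515262e-04 -7.89630661e-04] [ 5.68929242e-01  3.86394107e-01 -1.16853876e-01 -1.47052916e-04
 -1.06918791e+00 -1.72449161e+00]
```

View pics/w2.png

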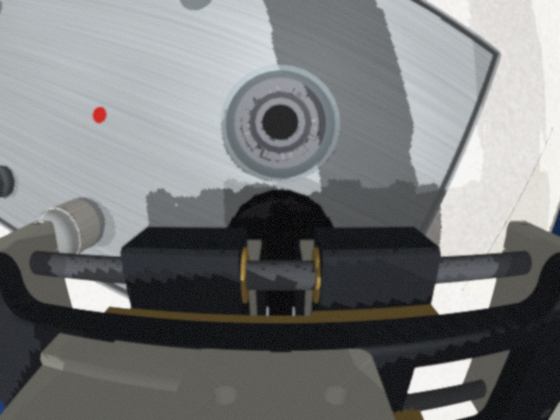

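The held lid is between the fingers at the bottom. The pot is fully visible, with its black seal disc at (280,121) and the ribs around it. I'll locate the axis from this view.

```bash
python3 - <<'E'
from h import *
d=pickle.load(open('wrist.pkl','rb'))
P=fcloud(d)[60:183,215:345];I=d['image'][60:183,215:345].max(-1)
def fit(m,n):
    w=P[m];w=w[np.isfinite(w[:,0])];c,r=cv2.minEnclosingCircle(w[:,:2].astype(np.float32));print(n,len(w),'z',np.median(w[:,2]).round(1),'mean',w[:,:2].mean(0).round(1),'circ',np.round(c,1),round(r,1))
z=P[...,2]
m=(I<50);_,l=cv2.connectedComponents(m.astype(np.uint8));fit(l==l[61,65],'seal')
fit((z>90),'>90');fit((z>76)&(z<88),'neck+ribs');fit((z>40)&(z<66),'glass')
# lid held
Q=fcloud(d)[185:245,225:340].reshape(-1,3);q=Q[(Q[:,2]>100)&(Q[:,2]<200)];print(q.min(0),q.max(0));print(np.histogram(q[:,2],bins=range(100,200,6)))
E
```

```text
seal 840 z 94.8 mean [569.7 150.3] circ [570.  150.3] 11.1
>90 1177 z 94.7 mean [569.9 150.2] circ [569.5 150.2] 17.3
neck+ribs 2154 z 81.9 mean [569.6 150.3] circ [569.4 150.3] 27.3
glass 6191 z 60.1 mean [570.2 150.5] circ [569.5 150.4] 48.9
[602.59063097 146.94790502 121.34569939] [633.63095375 199.61227627 179.6289523 ]
(array([   0,    0,    0,   30,  137,  192,  194,  317, 2295,  146,  179,
         91,  357,  150,    0,    0]), array([100, 106, 112, 118, 124, 130, 136, 142, 148, 154, 160, 166, 172,
       178, 184, 190, 196]))
```

```bash
python3 -m creep '[{"delta_pos":[10,0,0],"yaw":0,"claw":4},{"delta_pos":[30,0,0],"yaw":0,"claw":4},{"delta_pos":[50,0,0],"yaw":0,"claw":4},{"delta_pos":[65,0.4,5],"yaw":0,"claw":4},{"delta_pos":[72,0.4,12],"yaw":0,"claw":4},{"delta_pos":[72.5,0.4,20],"yaw":0,"claw":4},{"delta_pos":[72.5,0.4,24],"yaw":0,"claw":4},{"delta_pos":[72.5,0.4,24],"yaw":0,"claw":4}]'; python3 -m creep '[{"delta_pos":[0,0,0],"yaw":0,"claw":4},{"delta_pos":[0,0,0],"yaw":0,"claw":4},{"delta_pos":[0,0,0],"yaw":0,"claw":4},{"delta_pos":[0,0,0],"yaw":0,"claw":4},{"delta_pos":[0,0,0],"yaw":0,"claw":4},{"delta_pos":[0,0,0],"yaw":0,"claw":4},{"delta_pos":[0,0,0],"yaw":0,"claw":4},{"delta_pos":[0,0,0],"yaw":0,"claw":4}]'; python3 -c "
from bench import manip
s=manip.state();print(s['eef_pos'],s['ft_force'],s['ft_torque'])"
```

```text
time_s: 7.3
eef_pos: [569.9, 148.8, 309.0]
tcp_rot: [-0.205, 0.979, -0.0, -0.0]
ft_force: [-0.3, 0.1, -0.7]
opening: 0.136
grip_force: 30.0
time_s: 8.3
eef_pos: [569.6, 148.8, 309.7]
tcp_rot: [-0.205, 0.979, 0.0, 0.0]
ft_force: [-0.2, -0.5, -0.5]
opening: 0.135
grip_force: 30.0
[569.61187562 148.7832863  309.67373933] [-0.24805854 -0.50783136 -0.52498492] [ 0.01211957 -0.02909278 -0.03564694]
```

```bash
python3 -m creep '[{"delta_pos":[-0.6,1.4,0],"yaw":0,"claw":4},{"delta_pos":[-0.6,1.4,3],"yaw":0,"claw":4},{"delta_pos":[-0.6,1.4,6],"yaw":0,"claw":4},{"delta_pos":[-0.6,1.4,9],"yaw":0,"claw":4},{"delta_pos":[-0.6,1.4,12],"yaw":0,"claw":4},{"delta_pos":[-0.6,1.4,14],"yaw":0,"claw":4},{"delta_pos":[-0.6,1.4,15.5],"yaw":0,"claw":4},{"delta_pos":[-0.6,1.4,16],"yaw":0,"claw":4}]'; python3 -m creep '[{"delta_pos":[0,0,0.5],"yaw":0,"claw":4},{"delta_pos":[0,0,1],"yaw":0,"claw":4},{"delta_pos":[0,0,1.5],"yaw":0,"claw":4},{"delta_pos":[0,0,2],"yaw":0,"claw":4},{"delta_pos":[0,0,2],"yaw":0,"claw":4},{"delta_pos":[0,0,2],"yaw":0,"claw":4},{"delta_pos":[0,0,2],"yaw":0,"claw":4},{"delta_pos":[0,0,2],"yaw":0,"claw":4}]'
```

```text
time_s: 9.3
eef_pos: [569.6, 150.3, 293.6]
tcp_rot: [-0.205, 0.979, 0.0, -0.0]
ft_force: [-0.5, -0.5, -0.7]
opening: 0.132
grip_force: 30.0
time_s: 10.3
eef_pos: [569.6, 150.3, 291.7]
tcp_rot: [-0.205, 0.979, 0.0, 0.0]
ft_force: [0.5, -0.6, -0.6]
opening: 0.135
grip_force: 30.0
```

No contact yet. I'll go down another 1 to 2 mm in small steps.

```bash
python3 -m creep '[{"delta_pos":[0,0,0.3],"yaw":0,"claw":4},{"delta_pos":[0,0,0.6],"yaw":0,"claw":4},{"delta_pos":[0,0,0.9],"yaw":0,"claw":4},{"delta_pos":[0,0,1.2],"yaw":0,"claw":4},{"delta_pos":[0,0,1.5],"yaw":0,"claw":4},{"delta_pos":[0,0,1.5],"yaw":0,"claw":4},{"delta_pos":[0,0,1.5],"yaw":0,"claw":4},{"delta_pos":[0,0,1.5],"yaw":0,"claw":4}]'
```

```text
time_s: 11.3
eef_pos: [569.6, 150.3, 290.3]
tcp_rot: [-0.205, 0.979, 0.0, 0.0]
ft_force: [-0.5, 0.1, 0.8]
opening: 0.13
grip_force: 30.0
```

```bash
python3 -m creep '[{"delta_pos":[0,0,0.2],"yaw":0,"claw":4},{"delta_pos":[0,0,0.4],"yaw":0,"claw":4},{"delta_pos":[0,0,0.5],"yaw":0,"claw":4},{"delta_pos":[0,0,0.5],"yaw":0,"claw":4},{"delta_pos":[0,0,0.5],"yaw":0,"claw":4},{"delta_pos":[0,0,0.5],"yaw":0,"claw":4},{"delta_pos":[0,0,0.5],"yaw":0,"claw":4},{"delta_pos":[0,0,0.5],"yaw":0,"claw":4}]'
```

```text
time_s: 12.3
eef_pos: [569.6, 150.3, 290.2]
tcp_rot: [-0.205, 0.979, -0.0, 0.0]
ft_force: [-2.7, 0.2, 5.2]
opening: 0.132
grip_force: 30.0
```

Contact is about 5.7 N at the predicted rib height. I'll turn backward in 6° steps and stop when the push vanishes.

```bash
cat > chk.sh <<'E'
# prints reading; succeeds while lid still pressed (fz>2.5)
tee /tmp/o | grep -E "time|pos|force"; awk '/ft_force/{gsub("]","");exit !($4>2.5&&$4<12)}' /tmp/o
E
python3 -m creep '[{"delta_pos":[0,0,0],"yaw":-0.025,"claw":4},{"delta_pos":[0,0,0],"yaw":-0.05,"claw":4},{"delta_pos":[0,0,0],"yaw":-0.075,"claw":4},{"delta_pos":[0,0,0],"yaw":-0.1,"claw":4},{"delta_pos":[0,0,0],"yaw":-0.1,"claw":4},{"delta_pos":[0,0,0],"yaw":-0.1,"claw":4},{"delta_pos":[0,0,0],"yaw":-0.1,"claw":4},{"delta_pos":[0,0,0],"yaw":-0.1,"claw":4}]' | bash chk.sh && python3 -m creep '[{"delta_pos":[0,0,0],"yaw":-0.025,"claw":4},{"delta_pos":[0,0,0],"yaw":-0.05,"claw":4},{"delta_pos":[0,0,0],"yaw":-0.075,"claw":4},{"delta_pos":[0,0,0],"yaw":-0.1,"claw":4},{"delta_pos":[0,0,0],"yaw":-0.1,"claw":4},{"delta_pos":[0,0,0],"yaw":-0.1,"claw":4},{"delta_pos":[0,0,0],"yaw":-0.1,"claw":4},{"delta_pos":[0,0,0],"yaw":-0.1,"claw":4}]' | bash chk.sh; python3 -c "
from bench import manip
s=manip.state();print(s['eef_pos'],s['ft_force'],s['ft_torque'],s['joint_positions'][5])"
```

```text
time_s: 13.3
eef_pos: [569.9, 150.4, 290.2]
ft_force: [-1.3, -0.2, 4.4]
grip_force: 30.0
time_s: 14.3
eef_pos: [570.0, 150.5, 290.1]
ft_force: [-0.9, -0.3, 5.9]
grip_force: 30.0
[570.02762993 150.49902123 290.137813  ] [-0.88611852 -0.30389746  5.85686487] [ 0.04297776  0.09479862 -0.04695911] -1.5459917073216953
```

```bash
python3 -m creep '[{"delta_pos":[0,0,0],"yaw":-0.025,"claw":4},{"delta_pos":[0,0,0],"yaw":-0.05,"claw":4},{"delta_pos":[0,0,0],"yaw":-0.075,"claw":4},{"delta_pos":[0,0,0],"yaw":-0.1,"claw":4},{"delta_pos":[0,0,0],"yaw":-0.1,"claw":4},{"delta_pos":[0,0,0],"yaw":-0.1,"claw":4},{"delta_pos":[0,0,0],"yaw":-0.1,"claw":4},{"delta_pos":[0,0,0],"yaw":-0.1,"claw":4}]' | bash chk.sh && python3 -m creep '[{"delta_pos":[0,0,0],"yaw":-0.025,"claw":4},{"delta_pos":[0,0,0],"yaw":-0.05,"claw":4},{"delta_pos":[0,0,0],"yaw":-0.075,"claw":4},{"delta_pos":[0,0,0],"yaw":-0.1,"claw":4},{"delta_pos":[0,0,0],"yaw":-0.1,"claw":4},{"delta_pos":[0,0,0],"yaw":-0.1,"claw":4},{"delta_pos":[0,0,0],"yaw":-0.1,"claw":4},{"delta_pos":[0,0,0],"yaw":-0.1,"claw":4}]' | bash chk.sh &&  python3 -m creep '[{"delta_pos":[0,0,0],"yaw":-0.025,"claw":4},{"delta_pos":[0,0,0],"yaw":-0.05,"claw":4},{"delta_pos":[0,0,0],"yaw":-0.075,"claw":4},{"delta_pos":[0,0,0],"yaw":-0.1,"claw":4},{"delta_pos":[0,0,0],"yaw":-0.1,"claw":4},{"delta_pos":[0,0,0],"yaw":-0.1,"claw":4},{"delta_pos":[0,0,0],"yaw":-0.1,"claw":4},{"delta_pos":[0,0,0],"yaw":-0.1,"claw":4}]' | bash chk.sh; python3 -c "
from bench import manip
s=manip.state();print(s['eef_pos'],s['ft_force'],s['ft_torque'],s['joint_positions'][5])"
```

```text
time_s: 15.3
eef_pos: [570.0, 150.5, 290.1]
ft_force: [0.2, 1.2, 5.1]
grip_force: 30.0
time_s: 16.3
eef_pos: [569.7, 150.4, 289.7]
ft_force: [-0.4, 1.8, 5.0]
grip_force: 30.0
time_s: 17.3
eef_pos: [569.5, 150.0, 289.3]
ft_force: [3.2, -3.9, -5.7]
grip_force: 30.0
[569.49930346 149.98657134 289.32453753] [ 3.19646204 -3.92993797 -5.67439121] [-1.63435751 -1.28318011 -0.28490226] -1.2467518634547106
```

The push is gone and there is clockwise torque, so the lugs have probably gone into the gap and met a bar. I'll ease back about 3°.

```bash
python3 -m creep '[{"delta_pos":[0,0,0],"yaw":0.02,"claw":4},{"delta_pos":[0,0,0],"yaw":0.04,"claw":4},{"delta_pos":[0,0,0],"yaw":0.05,"claw":4},{"delta_pos":[0,0,0],"yaw":0.05,"claw":4},{"delta_pos":[0,0,0],"yaw":0.05,"claw":4},{"delta_pos":[0,0,0],"yaw":0.05,"claw":4},{"delta_pos":[0,0,0],"yaw":0.05,"claw":4},{"delta_pos":[0,0,0],"yaw":0.05,"claw":4}]'; python3 - <<'E'
from h import *
from bench import manip
s=manip.state();print(s['eef_pos'],s['ft_force'],s['ft_torque'],s['joint_positions'][5])
d=manip.snapshot('side')['image'][225:325,230:340];e=manip.snapshot('scene')['image'][160:280,300:410]
cv2.imwrite('pics/s3.png',np.hstack([cv2.resize(x,(400,420),interpolation=2) for x in(d,e)]))
E
```

```text
time_s: 18.3
eef_pos: [569.7, 150.3, 289.7]
tcp_rot: [-0.419, 0.908, 0.0, 0.0]
ft_force: [0.7, -0.9, -0.8]
opening: 0.133
grip_force: 30.0
[569.65010861 150.33564073 289.68244996] [ 0.68379507 -0.89930411 -0.81979327] [-0.32778893  0.16162482 -0.03957973] -1.2965920481422477
```

View pics/s3.png

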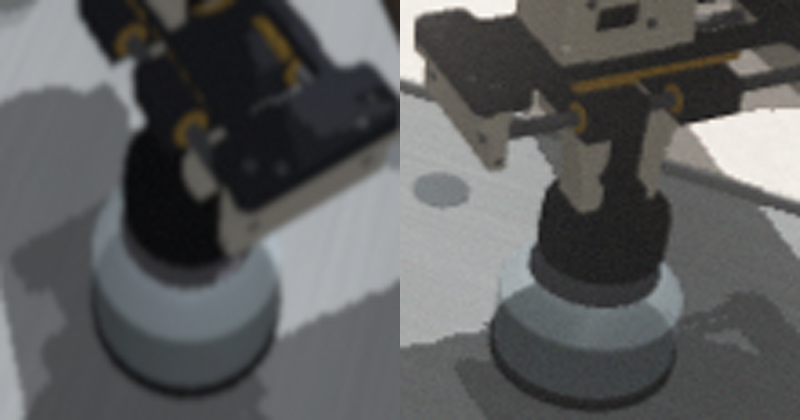

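The lid sits upright over the neck with no load on it. Now I'll lower it through the gap.

```bash
python3 -m creep '[{"delta_pos":[0,0,0.3],"yaw":0,"claw":4},{"delta_pos":[0,0,0.7],"yaw":0,"claw":4},{"delta_pos":[0,0,1],"yaw":0,"claw":4},{"delta_pos":[0,0,1.2],"yaw":0,"claw":4},{"delta_pos":[0,0,1.2],"yaw":0,"claw":4},{"delta_pos":[0,0,1.2],"yaw":0,"claw":4},{"delta_pos":[0,0,1.2],"yaw":0,"claw":4},{"delta_pos":[0,0,1.2],"yaw":0,"claw":4}]'|tee /tmp/o; python3 -c "
from bench import manip
s=manip.state();print(s['eef_pos'],s['ft_force'],s['ft_torque'],s['joint_positions'][5])"
```

```text
time_s: 19.4
eef_pos: [569.6, 150.3, 288.5]
tcp_rot: [-0.419, 0.908, -0.0, 0.0]
ft_force: [0.1, -0.4, -0.4]
opening: 0.134
grip_force: 30.0
[569.62058853 150.30592884 288.48625598] [ 0.14810008 -0.36891345 -0.372003  ] [-0.34359798 -0.24736841  0.03851841] -1.2966404080884042
```

```bash
python3 -m creep '[{"delta_pos":[0,0,1],"yaw":0,"claw":4},{"delta_pos":[0,0,2],"yaw":0,"claw":4},{"delta_pos":[0,0,3],"yaw":0,"claw":4},{"delta_pos":[0,0,4],"yaw":0,"claw":4},{"delta_pos":[0,0,4],"yaw":0,"claw":4},{"delta_pos":[0,0,4],"yaw":0,"claw":4},{"delta_pos":[0,0,4],"yaw":0,"claw":4},{"delta_pos":[0,0,4],"yaw":0,"claw":4}]'|bash chk.sh || python3 -m creep '[{"delta_pos":[0,0,0.5],"yaw":0,"claw":4},{"delta_pos":[0,0,1],"yaw":0,"claw":4},{"delta_pos":[0,0,1.5],"yaw":0,"claw":4},{"delta_pos":[0,0,2],"yaw":0,"claw":4},{"delta_pos":[0,0,2.5],"yaw":0,"claw":4},{"delta_pos":[0,0,3],"yaw":0,"claw":4},{"delta_pos":[0,0,3],"yaw":0,"claw":4},{"delta_pos":[0,0,3],"yaw":0,"claw":4}]'; python3 -c "
from bench import manip
s=manip.state();print(s['eef_pos'],s['ft_force'],s['ft_torque'],s['joint_positions'][5])"
```

```text
time_s: 20.4
eef_pos: [569.6, 150.3, 284.4]
ft_force: [0.8, -1.5, -2.2]
grip_force: 30.0
time_s: 21.4
eef_pos: [569.6, 150.3, 281.4]
tcp_rot: [-0.419, 0.908, 0.0, -0.0]
ft_force: [-0.1, -1.4, -1.0]
opening: 0.135
grip_force: 30.0
[569.58248849 150.30867917 281.4404972 ] [-0.10623584 -1.36291064 -0.99850057] [-0.12424783  0.02537978  0.05001912] -1.296597289106295
```

The lugs are through. The lid is at its height on the seal. Now I'll turn forward, lowering slightly to follow the thread.

```bash
python3 -m creep '[{"delta_pos":[0,0,0.3],"yaw":0.04,"claw":4},{"delta_pos":[0,0,0.5],"yaw":0.12,"claw":4},{"delta_pos":[0,0,0.7],"yaw":0.2,"claw":4},{"delta_pos":[0,0,0.9],"yaw":0.28,"claw":4},{"delta_pos":[0,0,1],"yaw":0.36,"claw":4},{"delta_pos":[0,0,1],"yaw":0.42,"claw":4},{"delta_pos":[0,0,1],"yaw":0.45,"claw":4},{"delta_pos":[0,0,1],"yaw":0.45,"claw":4}]'; python3 -c "
from bench import manip
s=manip.state();print(s['eef_pos'],s['ft_force'],s['ft_torque'],s['joint_positions'][5])"
```

```text
time_s: 22.4
eef_pos: [569.8, 150.4, 280.8]
tcp_rot: [-0.206, 0.979, 0.0, 0.0]
ft_force: [0.4, 1.5, 0.8]
opening: 0.138
grip_force: 30.0
[569.81506578 150.4413713  280.7573672 ] [0.38652107 1.50110079 0.7843986 ] [ 0.15514229 -0.25301711  0.01650401] -1.7460936251014245
```

```bash
python3 -m creep '[{"delta_pos":[0,0,0.2],"yaw":0.05,"claw":4},{"delta_pos":[0,0,0.4],"yaw":0.1,"claw":4},{"delta_pos":[0,0,0.6],"yaw":0.16,"claw":4},{"delta_pos":[0,0,0.8],"yaw":0.22,"claw":4},{"delta_pos":[0,0,1],"yaw":0.28,"claw":4},{"delta_pos":[0,0,1.1],"yaw":0.3,"claw":4},{"delta_pos":[0,0,1.1],"yaw":0.3,"claw":4},{"delta_pos":[0,0,1.1],"yaw":0.3,"claw":4}]'; python3 -c "
from bench import manip
s=manip.state();print(s['eef_pos'],s['ft_force'],s['ft_torque'],s['joint_positions'][5])"
```

```text
time_s: 23.4
eef_pos: [569.7, 150.4, 279.5]
tcp_rot: [-0.057, 0.998, 0.0, 0.0]
ft_force: [0.5, 0.2, 2.3]
opening: 0.133
grip_force: 30.0
[569.7327519  150.39532159 279.54690024] [0.45666929 0.16637884 2.29026277] [ 0.1464244  -0.1574735  -0.01088885] -2.0456427385334837
```

```bash
python3 -m creep '[{"delta_pos":[0,0,0.1],"yaw":0.05,"claw":4},{"delta_pos":[0,0,0.2],"yaw":0.1,"claw":4},{"delta_pos":[0,0,0.2],"yaw":0.15,"claw":4},{"delta_pos":[0,0,0.3],"yaw":0.2,"claw":4},{"delta_pos":[0,0,0.3],"yaw":0.25,"claw":4},{"delta_pos":[0,0,0.3],"yaw":0.25,"claw":4},{"delta_pos":[0,0,0.3],"yaw":0.25,"claw":4},{"delta_pos":[0,0,0.3],"yaw":0.25,"claw":4}]'; python3 -c "
from bench import manip
s=manip.state();print(s['eef_pos'],s['ft_force'],s['ft_torque'],s['joint_positions'][5])"
```

```text
time_s: 24.4
eef_pos: [569.6, 150.3, 279.1]
tcp_rot: [0.068, 0.998, 0.0, 0.0]
ft_force: [0.8, 0.8, 3.4]
opening: 0.135
grip_force: 30.0
[569.64969585 150.3181735  279.1199432 ] [0.78870051 0.80632951 3.40642955] [ 0.09699639 -0.10401482  0.02759166] -2.295886186956654
```

```bash
python3 -m creep '[{"delta_pos":[0,0,0],"yaw":0.03,"claw":4},{"delta_pos":[0,0,0],"yaw":0.06,"claw":4},{"delta_pos":[0,0,0],"yaw":0.1,"claw":4},{"delta_pos":[0,0,0],"yaw":0.12,"claw":4},{"delta_pos":[0,0,0],"yaw":0.12,"claw":4},{"delta_pos":[0,0,0],"yaw":0.12,"claw":4},{"delta_pos":[0,0,0],"yaw":0.12,"claw":4},{"delta_pos":[0,0,0],"yaw":0.12,"claw":4}]'; python3 -c "
from bench import manip
s=manip.state();print(s['eef_pos'],s['ft_force'],s['ft_torque'],s['joint_positions'][5])"
```

```text
time_s: 25.4
eef_pos: [569.6, 150.3, 279.0]
tcp_rot: [0.128, 0.992, -0.0, -0.0]
ft_force: [-0.1, 0.7, 3.0]
opening: 0.133
grip_force: 30.0
[569.58218489 150.29268323 279.03232947] [-0.12810049  0.70556819  3.0204529 ] [ 0.15704185 -0.08951273 -0.02499402] -2.4165075412284582
```

```bash
python3 -m creep '[{"delta_pos":[0,0,0],"yaw":0.02,"claw":4},{"delta_pos":[0,0,0],"yaw":0.04,"claw":4},{"delta_pos":[0,0,0],"yaw":0.06,"claw":4},{"delta_pos":[0,0,0],"yaw":0.08,"claw":4},{"delta_pos":[0,0,0],"yaw":0.08,"claw":4},{"delta_pos":[0,0,0],"yaw":0.08,"claw":4},{"delta_pos":[0,0,0],"yaw":0.08,"claw":4},{"delta_pos":[0,0,0],"yaw":0.08,"claw":4}]'; python3 -c "
from bench import manip
s=manip.state();print(s['eef_pos'],s['ft_force'],s['ft_torque'],s['joint_positions'][5])"
```

```text
time_s: 26.4
eef_pos: [569.6, 150.3, 279.0]
tcp_rot: [0.167, 0.986, 0.0, -0.0]
ft_force: [1.2, 1.5, -0.2]
opening: 0.132
grip_force: 30.0
[569.55609148 150.34251137 279.00070691] [ 1.19049345  1.48940796 -0.22074437] [ 0.55630331 -0.05248408  0.04693423] -2.496584129565888
```

```bash
python3 -m creep '[{"delta_pos":[0,0,0.1],"yaw":0.02,"claw":4},{"delta_pos":[0,0,0.2],"yaw":0.04,"claw":4},{"delta_pos":[0,0,0.2],"yaw":0.06,"claw":4},{"delta_pos":[0,0,0.2],"yaw":0.06,"claw":4},{"delta_pos":[0,0,0.2],"yaw":0.06,"claw":4},{"delta_pos":[0,0,0.2],"yaw":0.06,"claw":4},{"delta_pos":[0,0,0.2],"yaw":0.06,"claw":4},{"delta_pos":[0,0,0.2],"yaw":0.06,"claw":4}]'; python3 -c "
from bench import manip
s=manip.state();print(s['eef_pos'],s['ft_force'],s['ft_torque'],s['joint_positions'][5])"
```

```text
time_s: 27.4
eef_pos: [569.6, 150.5, 279.0]
tcp_rot: [0.197, 0.98, 0.0, 0.0]
ft_force: [-0.8, 5.0, 2.0]
opening: 0.134
grip_force: 30.3
[569.62723897 150.5336104  278.95281476] [-0.75043585  4.97950039  2.0258258 ] [1.90536028 0.4255913  0.53277027] -2.5563691972626734
```

Torque is 0.53 N m after about 72° forward, at the predicted home height, so the lid is on its stops. I'll let go and lift.

```bash
python3 -m creep '[{"delta_pos":[0,0,0],"yaw":0,"claw":20},{"delta_pos":[0,0,0],"yaw":0,"claw":30},{"delta_pos":[0,0,0],"yaw":0,"claw":40},{"delta_pos":[0,0,0],"yaw":0,"claw":40},{"delta_pos":[0,0,-5],"yaw":0,"claw":40},{"delta_pos":[0,0,-20],"yaw":0,"claw":40},{"delta_pos":[0,0,-40],"yaw":0,"claw":40},{"delta_pos":[0,0,-60],"yaw":0,"claw":40}]'; python3 -m creep '[{"delta_pos":[0,0,-20],"yaw":0,"claw":40},{"delta_pos":[0,0,-40],"yaw":0,"claw":40},{"delta_pos":[0,0,-60],"yaw":0,"claw":40},{"delta_pos":[0,0,-60],"yaw":0,"claw":40},{"delta_pos":[0,0,-60],"yaw":0,"claw":40},{"delta_pos":[0,0,-60],"yaw":0,"claw":40},{"delta_pos":[0,0,-60],"yaw":0,"claw":40},{"delta_pos":[0,0,-60],"yaw":0,"claw":40}]'; python3 - <<'E'
from h import *
from bench import manip
D=manip.snapshot('wrist');P=fcloud(D)[150:262,200:360].reshape(-1,3)
w=P[(P[:,2]>112)&(P[:,2]<140)];print(len(w),np.median(w,0),cv2.minAreaRect(w[:,:2].astype(np.float32)))
w=P[(P[:,2]>85)&(P[:,2]<105)];print(len(w),np.median(w,0),cv2.minEnclosingCircle(w[:,:2].astype(np.float32)))
d=manip.snapshot('side')['image'][225:325,230:340]
cv2.imwrite('pics/s4.png',np.hstack([cv2.resize(x,(400,400),interpolation=2) for x in(d,D['image'])]))
E
```

```text
time_s: 28.4
eef_pos: [569.7, 150.4, 340.7]
tcp_rot: [0.197, 0.98, 0.0, 0.0]
ft_force: [0.8, -0.2, 0.1]
opening: 0.457
grip_force: 0.0
time_s: 29.4
eef_pos: [569.6, 150.3, 398.5]
tcp_rot: [0.197, 0.98, -0.0, -0.0]
ft_force: [0.1, -0.3, -0.1]
opening: 0.458
grip_force: 0.0
902 [567.67663188 150.85595534 124.33921702] ((569.7141723632812, 150.1511993408203), (11.984910011291504, 50.5211067199707), 69.74020385742188)
3159 [566.56266245 153.31757569  96.60321922] ((569.1644897460938, 150.21792602539062), 32.949344635009766)
```

View pics/s4.png

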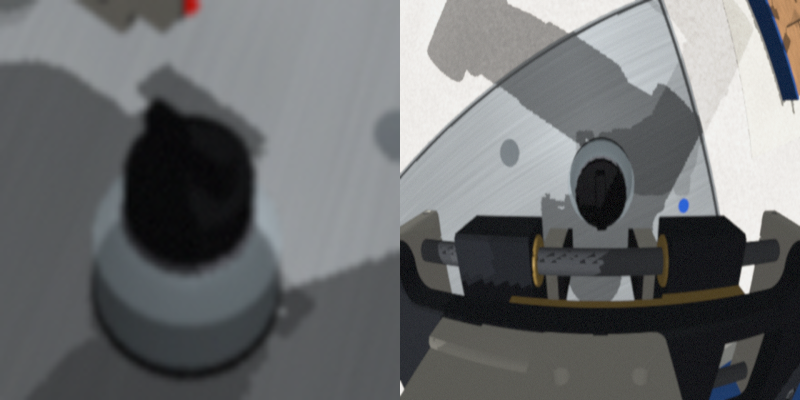

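The pictures show the lid level on the pot neck and the gripper clear. The wing top is at z≈124.3, which puts the lid origin about 65.1 mm above the pot's (home is 65.3). It is centred at (569.7,150.2). I'm handing in.

```bash
python3 -c "
from bench import manip
print(manip.hand_in())"
```

```text
the job is handed in; nothing more can be done
None
```

The lid is screwed home on the pot against its stops and released; the job was handed in at about 29.5 s, without touching the bottle or the paint jars.

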